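Hold a spring clip gaping around the edge of a proof card

ROBOT

A 7-joint arm with a two-finger parallel gripper is mounted at the origin on a cart in front of the work surface, level with it; the furniture and walls round the work are solid. World frame = base frame: x ahead of the robot, y to its left, z up, the work surface at z = 0. Lengths are in m, angles in rad, forces in N, time in s.
With the tool pointing down it reaches from about 0.425 to 0.95 m from the base axis. Payload 4.7 kg.
Tool frame: the origin (TCP) lies on the mounting face of the last link; the fingertips stand 182 mm ahead of it and the grasp point (between the pads) lies 164 mm ahead of it; y points along the fingers, x is the direction in which the jaws open and shut, and the axes are right-handed (so a half turn about y gives the same grasp; the last joint's range is limited). The gripper opens to 87 mm and grips with 3 to 60 N. Pads are 19 mm wide; open, the fingers measure 117 mm over their backs; the gripper's body (75 mm by 190 mm) begins 51 mm behind the grasp point.
Start: joints at [1.222, 0.469, -0.049, 1.532, 0.024, 1.141, -0.082], TCP at [0.212, -0.641, 0.405] pointing down, gripper open.
Joint ranges: [-2.59, 2.59], [-0.33, 1.99], [-1.39, 1.29], [0.1, 2.45], [-1.04, 4.18], [0.21, 1.99], [-2.66, 2.66]. Speed limits (rad/s): [2.57, 2.57, 3.14, 3.14, 3.14, 3.14, 3.14].

INTERFACE

Orientations are given as [roll, pitch, yaw] about the fixed x, y, z axes, in that order (R = Rz(yaw) Ry(pitch) Rx(roll)).
In Python, from plant import sensors, cams, workorder gives the robot as it stands.
- The arm moves only by the shell command python3 -m handwheel 'ROWS' [FORCE]. ROWS is JSON, a list that holds one entry, the list of rows, each a list of 5 numbers: the closure in counts, from 0 (fully open) to 255 (shut), then the shift along the tool's x, y, z in units of 50 mm (1.0 is 50 mm), then the turn about the tool's y in units of 5 degrees (1.0 is 5 degrees). A call has 1 to 20 rows; each row shifts and turns the commanded pose from where the row before left it, along the tool's axes as they then stand; what a row does not reach is not made up. A row lasts 1/10 s, in which the tool goes at most 50 mm and 8.59 degrees, less where a joint would pass 70% of its speed; a pose out of reach is approached as far as the arm can. A call is refused whole if a number of a shift passes 1 or a number of a turn 1, either way. A call with a gripper value outside its range is refused whole. The fingers move at their own pace and stop on an object; FORCE is the grip in N (left out, the last holds). Time passes only in rows, so rows that do not move let the fingers close. It gives the time, the measured TCP pose, the force and the opening at its end, in the units of the state.
- sensors.get_state(): the state, without advancing time (a new reading comes with each control period).
- cams.snapshot(name): name is "scene" or "top" or "wrist"; returns the picture (384x512x3 uint8, blue, green, red); there is no depth.
- cams.get_calibration(name): a dict with "intrinsics" (3x3 intrinsics, pixels), "k1" (the pictures are not rectified: a ray, as slopes to the right and down, at radius r is drawn at 1 + k1 r^2 times it, then the intrinsics apply), "R" (3x3) and "t" (3): a world point X has camera coordinates R X + t. Camera axes: x right, y down, z forward; pixel columns grow to the right and rows downward; lengths in m; the calibration is good to about 2 mm. A picture is of the moment at which its call begins: read the wrist's pose just before it. get_calibration takes no time and is no camera call; for the wrist camera it gives the pose at the moment of the call.
- workorder.job_done(): hands the job in, once; it reports no verdict.
The state is a dict: "time": time; "joint_positions": joint angles; "qd": joint speeds; "tau": joint torques, N m; "ee_pos": TCP position; "ee_rot": TCP orientation; "wrist_force": force on the tool from outside, world axes, zero at the start; "torque": the same for the moment, N m; "gripper_width": finger opening in m.
Only numpy, scipy, OpenCV 4.12 (cv2) and the standard library are available. Lean on these libraries where they do the work, as an engineer would, in place of code of your own. Each camera call takes 0.05 s, during which the arm holds its last target. There are 200 camera calls.

TASK

Squeeze the handles of the red spring clip to take it off its parking rail, carry it over to the printed proof card standing in the wooden block, and lower the open jaws over the middle of the card's top edge, the edge lying well up between the two pads. Finish while still holding the clip there, squeezed wide open with one pad on each side of the card and touching neither the card nor the block, so that a second proof can be slipped in beside the first; do not let the clip bite or knock the card, and leave the black clip, the blue tape roll and the ink tub where they are.

Things in the scene. Friction and masses are not known exactly. Their poses are not given: they have to be found in the camera images.
- clip: red spring clip, 100 g: two steel levers on a pin, red handle sleeves up, red jaw pads down, parked on the rail. Origin on the pin; y along the pin and rail, x the way the handles close, z up. Parked: round handle ends (radius 4.5, 25 wide in y) 52 mm above the pin at x = +-26 (61 over both), pads 34 to 48 below it. The body is the -x lever: it tilts by half the opening when squeezed
- clip_jaw (a joint): opening of the red clip, rad between its levers: 0 parked on the 6 mm rail, -0.15 shut, 0.70 fully open. It is opened by squeezing the handle ends: 5.5 N to start, 12 N at 0.70, where a stop blocks. There the ends are 22 mm over both outsides and 58 mm above the pin, the pads 30 to 40 mm apart and 31 to 44 mm below the pin. Let go, it snaps shut
- clip_pad_a (a point): middle of the inner face of the red clip's -x jaw pad (pads 14 mm high, 24 mm wide), 41 mm below the pin when parked, 37 mm when fully open
- clip_pad_b (a point): middle of the inner face of the red clip's +x jaw pad, as pad_a
- rail: fixed parking rail on a plywood step whose top is 120 mm above the table: a 6 mm aluminium bar on edge along y on a foot 60 x 130 x 15 mm; the bar's top edge is 75 mm above the step (z = 195 mm), the parked clips' pins at z = 225 mm. Origin at the centre of the foot's underside. The red and the black clip sit on the bar in either order, 56 to 72 mm apart
- card_stand: the white proof card, printed with an orange ring, standing upright in a loose hardwood block 50 x 110 x 28 mm; one piece, 0.55 kg. The card is 3 mm thick (x), 120 mm wide (y) and its straight top edge is 150 mm above the table. Origin at the centre of the block's underside. It stands on the table right of the step
- card_edge (a point): the middle of the card's top edge
- spare_clip: an identical clip with black sleeves and pads, parked on the same rail; to be left alone. Origin on its pin
- ink_tub: a small black ink tub with lid, 55 mm across, 51 mm high, on the step; to be left alone
- pvc_tape: a small blue roll of tape, 60 mm across, 19 mm high, lying on the step; to be left alone
Mind the look-alikes: they are no part of the job. What is shaped like the clip but yellow is not meant.

How it is judged:
On the way:
1. the red clip is squeezed open and lifted clear of the rail by the fingers (value of joint clip_jaw above 0.4 rad and height (world z) of each of clip_pad_a, clip_pad_b above 0.208 m and contact force between the fingers and clip above 2 N), for 0.2 s.
At the end, for the whole second after the job is handed in: The fingers hold the red clip still, open by over 0.45 rad, one pad each side of the card (over 5 mm off its mid-plane), pad middles 4-32 mm below the top edge, within 30 mm of its middle and 0.25 rad of its line, touching neither card nor block; these upright, moved under 12 mm (value of joint clip_jaw above 0.45 rad and ((x of clip_pad_a in the frame of card_stand below -0.005 m and x of clip_pad_b in the frame of card_stand above 0.005 m) or (x of clip_pad_a in the frame of card_stand above 0.005 m and x of clip_pad_b in the frame of card_stand below -0.005 m)) and z of clip_pad_a in the frame of card_edge between -0.032 and -0.004 m and z of clip_pad_b in the frame of card_edge between -0.032 and -0.004 m and y of clip in the frame of card_edge between -0.03 and 0.03 m and angle between the y axis of clip and the y axis of card_stand, either way round below 0.25 rad and contact force between the fingers and clip above 3 N and contact force between clip and card_stand below 0.3 N and linear speed of clip below 0.03 m/s and angle between card_stand's own z axis and vertical below 0.05 rad and distance of card_stand from where it was at the start of the episode below 0.012 m); the arm keeps its last pose, push and grip.
It fails at once if the red clip bites or knocks the card or its block (more than 4 N) (contact force between clip and card_stand above 4 N).
It fails at once if the proof card and its block are shifted or tipped (distance of card_stand from where it was at the start of the episode above 0.015 m or angle between card_stand's own z axis and vertical above 0.15 rad).
It fails at once if the black clip, the blue tape roll or the ink tub is disturbed (distance of spare_clip from where it was at the start of the episode above 0.012 m or distance of any of pvc_tape, ink_tub from where it was at the start of the episode above 0.02 m).
It also fails if it takes over 45 s, if anything falls off the work surface, if the arm or the gripper's body presses on something with over 40 N, if the wrist force passes 120 N, or if a joint passes its speed limit or range.

## Working session

There is one attempt and no reset: what is moved stays moved. The work goes in short steps, Python scripts to look and compute and a shell command to move; the robot and the scene stay as the last step left them, time stands still between calls to the robot, and variables do not carry over. Pictures are saved under pics/ and viewed, about 8 in all and at most 12, crops included, and the job is handed in when it is done.

```bash
ls; mkdir -p pics
python3 - <<'E'
from plant import sensors,cams
import cv2,numpy as np
s=sensors.get_state()
for k in s: print(k,np.round(s[k],4) if not isinstance(s[k],dict) else s[k])
a=cams.snapshot("scene");b=cams.snapshot("top")
cv2.imwrite("pics/scene.png",a);cv2.imwrite("pics/top.png",b)
cv2.imwrite("pics/both.png",np.vstack([a,b])[:, :])
for n in("scene","top","wrist"):
    c=cams.get_calibration(n);print(n,np.round(c["R"],3).tolist(),np.round(c["t"],3),c["k1"],np.round(c["intrinsics"],1).tolist())
E
```

```text
pics
time 0.0
joint_positions [ 1.2221  0.4695 -0.0486  1.5337  0.0241  1.141  -0.0823]
qd [ 0.0012 -0.001   0.0009 -0.0013 -0.0003 -0.0014  0.0003]
tau [-1.40000e-03 -5.07981e+01 -8.10000e-02 -2.36156e+01 -6.12000e-02
  3.79000e-02  2.00000e-04]
ee_pos [ 0.2121 -0.6405  0.4037]
ee_rot [-1.5709  0.002  -1.251 ]
wrist_force [ 0.4609 -0.8126 -0.0196]
torque [-0.0588  0.0439 -0.0148]
gripper_width 0.0871
scene [[-0.787, -0.617, 0.007], [-0.269, 0.333, -0.904], [0.555, -0.713, -0.428]] [0.497 0.228 1.327] 0.030154578465511405 [[382.1, 0.0, 253.8], [0.0, 382.1, 192.6], [0.0, 0.0, 1.0]]
top [[-0.017, -1.0, 0.011], [-0.984, 0.015, -0.176], [0.176, -0.014, -0.984]] [0.164 0.535 1.711] -0.04229200955005088 [[437.7, 0.0, 253.5], [0.0, 437.7, 198.7], [0.0, 0.0, 1.0]]
wrist [[0.315, -0.949, -0.0], [-0.904, -0.3, 0.303], [-0.288, -0.095, -0.953]] [-0.673 -0.037  0.392] -0.04006485492303298 [[266.6, 0.0, 252.8], [0.0, 266.6, 193.9], [0.0, 0.0, 1.0]]
```

View pics/scene.png

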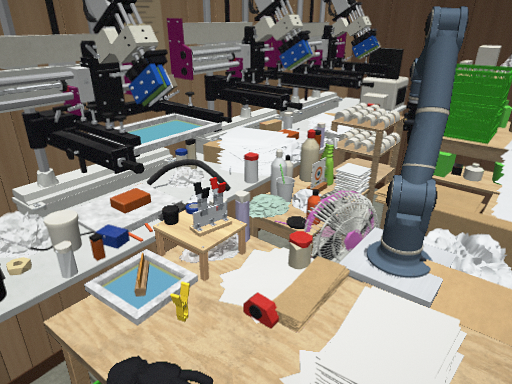

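View pics/top.png

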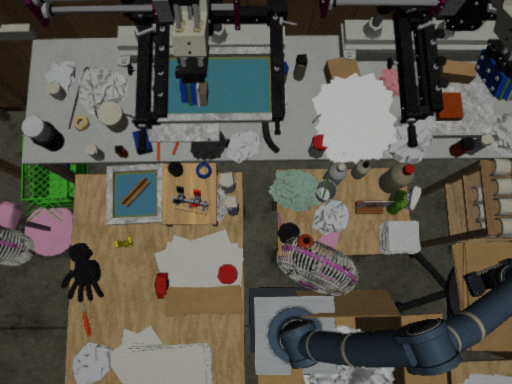

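Run:
```python
import cv2,numpy as np
a=cv2.imread("pics/scene.png")[160:280,140:340];b=cv2.imread("pics/top.png")[150:240,150:300]
a=cv2.resize(a,None,fx=2,fy=2,interpolation=3) if 0 else cv2.resize(a,(500,300),interpolation=2)
b=cv2.resize(b,(500,300),interpolation=2)
cv2.imwrite("pics/c1.png",np.vstack([a,b]))
```

```text
(no output)
```

View pics/c1.png

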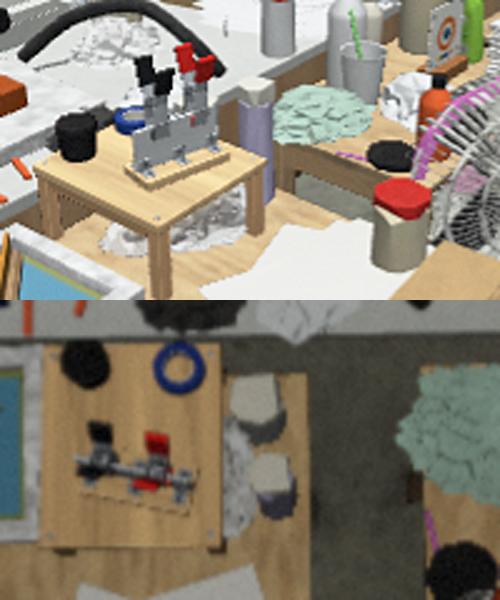

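```bash
cat > h.py <<'E'
import cv2,numpy as np
from plant import sensors,cams
def ray(cal,u,v):
    K=cal["intrinsics"];K=np.array(K)
    p=np.array([(u-K[0,2])/K[0,0],(v-K[1,2])/K[1,1]]);q=p.copy()
    for _ in range(20): q=p/(1+cal["k1"]*(q@q))
    R=np.array(cal["R"]);t=np.array(cal["t"])
    return -R.T@t, R.T@np.array([q[0],q[1],1.])
def onz(cal,u,v,z):
    o,d=ray(cal,u,v);return o+d*(z-o[2])/d[2]
def proj(cal,X):
    R=np.array(cal["R"]);t=np.array(cal["t"]);c=R@np.array(X)+t;p=c[:2]/c[2];p=p*(1+cal["k1"]*(p@p));K=np.array(cal["intrinsics"])
    return np.array([K[0,0]*p[0]+K[0,2],K[1,1]*p[1]+K[1,2]])
def tri(c1,p1,c2,p2):
    (a,d),(b,e)=ray(c1,*p1),ray(c2,*p2)
    s=np.linalg.lstsq(np.c_[d,-e],b-a,rcond=None)[0]
    return (a+d*s[0]+b+e*s[1])/2, np.linalg.norm(a+d*s[0]-b-e*s[1])
def red(im):
    h=cv2.cvtColor(im,cv2.COLOR_BGR2HSV)
    return (((h[...,0]<8)|(h[...,0]>172))&(h[...,1]>150)&(h[...,2]>70)).astype(np.uint8)
E
python3 - <<'E'
from h import *
T,S=cams.get_calibration("top"),cams.get_calibration("scene")
t=cv2.imread("pics/top.png");s=cv2.imread("pics/scene.png")
for n,im,c,(x0,y0,x1,y1) in(("top",t,T,(180,185,215,215)),("scene",s,S,(190,170,235,235))):
    m=red(im);k=np.zeros_like(m);k[y0:y1,x0:x1]=m[y0:y1,x0:x1]
    N,_,st,ce=cv2.connectedComponentsWithStats(k)
    for i in range(1,N): print(n,st[i],ce[i],onz(c,*ce[i],.275))
print("red handle tri",tri(T,(196.5,190),S,(221,185)))
print("pin top", onz(T,196,201,.225)," rail ends",onz(T,150+77*.3,150+162*.3,.195),onz(T,150+195*.3,150+190*.3,.195))
for p in((319,174),(312,174),(325,168)): print("card scene ring z=.1",onz(S,*p,.10))
print("card top z.15",onz(T,370,203,.15), "block",onz(T,370,208,.028))
cv2.imwrite("pics/c2.png",np.vstack([cv2.resize(s[150:200,290:350],(480,280),interpolation=2),cv2.resize(t[185:225,340:410],(480,280),interpolation=2)]))
E
```

```text
top [193 190   8   7  37] [196.56756757 192.59459459] [0.52169895 0.35669385 0.275     ]
top [201 201   1   1   1] [201. 201.] [0.49165262 0.34109572 0.275     ]
top [190 204   7   3  18] [193.11111111 204.94444444] [0.4781552  0.36846076 0.275     ]
top [199 204   2   2   2] [199.5 204.5] [0.47938056 0.34626299 0.275     ]
scene [210 177  16  16 134] [217.41044776 184.49253731] [0.48586239 0.37562218 0.275     ]
red handle tri (array([0.51983788, 0.34806577, 0.25823956]), np.float64(0.03532511118553922))
pin top [0.50071041 0.36446507 0.225     ]  rail ends [0.51621753 0.45217548 0.195     ] [0.48300172 0.32220241 0.195     ]
card scene ring z=.1 [ 0.47667425 -0.28595259  0.1       ]
card scene ring z=.1 [ 0.50164846 -0.26576184  0.1       ]
card scene ring z=.1 [ 0.491405   -0.36971641  0.1       ]
card top z.15 [ 0.49603336 -0.28518436  0.15      ] block [ 0.49552506 -0.3186865   0.028     ]
```

View pics/c2.png

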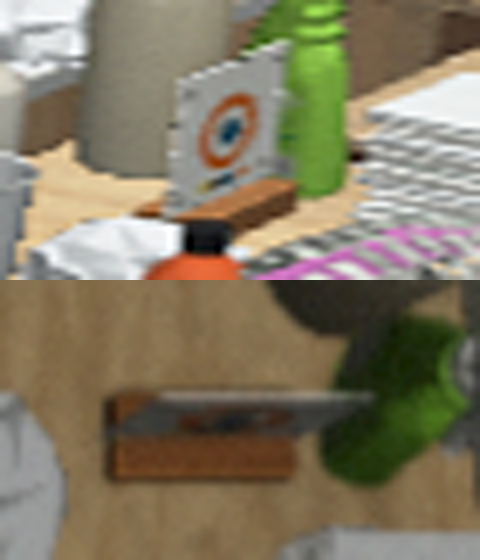

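Candidates for "the red clip":
- Red sleeves on the rail, scene (217,184) and top (197,193): this is the target.
- Black clip, scene (205,190): the spare.
- Yellow clip, scene (180,300): a look-alike.
- Red tape dispenser, scene (262,310).
- Red lid, scene (300,240).

The crop confirms that the red sleeves are on the rail, on the side nearer the card. The card's top edge in the top view runs from (363,202) to (395,202).

```bash
python3 -m handwheel '[[[0,0,0,0,-1],[0,0,-0.3,0,-1],[0,0,-0.3,0,-1],[0,0,-0.3,0,-1],[0,0,0,0,-1],[0,0,0,0,-1],[0,0,0,0,-1],[0,0,0,0,-1],[0,0,0,0,-1],[0,0,0,0,-1],[0,0,0,0,-1],[0,0,0,0,-0.5]]]' 20
python3 -m handwheel '[[[0,0.51,-0.2,0.73,0],[0,0.51,-0.2,0.73,0],[0,0.51,-0.2,0.73,0],[0,0.51,-0.2,0.73,0],[0,0.51,-0.2,0.73,0],[0,0.51,-0.2,0.73,0],[0,0.51,-0.2,0.73,0],[0,0.51,-0.2,0.73,0],[0,0.51,-0.2,0.73,0],[0,0.51,-0.2,0.73,0],[0,0,0,0,0]]]'
python3 - <<'E'
from h import *
T=cams.get_calibration("top")
for p in((363.3,201.7),(394.7,201.6)):print(onz(T,*p,.15))
c=cams.get_calibration("wrist");s=sensors.get_state();im=cams.snapshot("wrist");cv2.imwrite("pics/w0.png",im)
np.save("w0.npy",c,allow_pickle=True);print(s["ee_pos"],s["ee_rot"],s["gripper_width"],s["time"],-np.array(c["R"]).T@c["t"])
E
```

```text
time: 1.3
ee_pos: [0.2121, -0.6407, 0.4491]
ee_rot: [-1.57, 0.001, -0.245]
wrist_force: [0.6, 0.1, 0.8]
gripper_width: 0.0872
time: 2.4
ee_pos: [0.5537, -0.3424, 0.5507]
ee_rot: [-1.566, -0.004, -0.235]
wrist_force: [-0.3, 0.3, -0.0]
gripper_width: 0.0872
[ 0.50143221 -0.25986499  0.15      ]
[ 0.49993988 -0.3803881   0.15      ]
[ 0.55371014 -0.34236783  0.55069345] [-1.56584513 -0.00370651 -0.23508486] 0.08717817444933797 2.4 [ 0.57246522 -0.25883443  0.53182389]
```

View pics/w0.png

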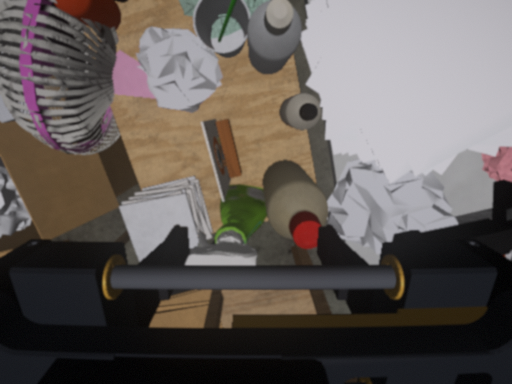

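```bash
python3 - <<'E'
from h import *
T=cams.get_calibration("top");c=np.load("w0.npy",allow_pickle=True).item()
for p in((204,122),(223,198)):print("edge",onz(c,*p,.15))
print("tan cap",tri(T,(408.5,169),c,(306,233)));print("green cap",tri(T,(408,196),c,(230,237)))
im=cv2.imread("pics/w0.png");t=cv2.imread("pics/top.png")
m=red(t)[155:185,395:425];print(np.argwhere(m).mean(0)+[155,395])
E
python3 -m handwheel '[[[0,-0.32,0,0.83,0],[0,-0.32,0,0.83,0],[0,-0.32,0,0.83,0],[0,-0.32,0,0.83,0],[0,-0.32,0,0.83,0],[0,-0.32,0,0.83,0],[0,-0.32,0,0.83,0],[0,-0.32,0,0.83,0],[0,-0.32,0,0.83,0],[0,-0.32,0,0.83,0],[0,-0.32,0,0.83,0],[0,-0.32,0,0.83,0],[0,-0.32,0,0.83,0],[0,-0.32,0,0.83,0],[0,0,0,0,0]]]'
python3 - <<'E'
from h import *
c=cams.get_calibration("wrist");s=sensors.get_state();im=cams.snapshot("wrist");cv2.imwrite("pics/w1.png",im)
np.save("w1.npy",c,allow_pickle=True);print(s["ee_pos"],s["ee_rot"],s["time"],-np.array(c["R"]).T@c["t"])
E
```

```text
edge [ 0.50504186 -0.25843636  0.15      ]
edge [ 0.50141061 -0.37184726  0.15      ]
tan cap (array([ 0.60232952, -0.40581404,  0.25045175]), np.float64(0.0007005783825570966))
green cap (array([ 0.50855127, -0.4073225 ,  0.21639408]), np.float64(0.0021300133251709367))
[168.42307692 409.34615385]
time: 3.95
ee_pos: [0.4716, 0.2736, 0.5494]
ee_rot: [-1.568, 0.003, -0.238]
wrist_force: [-0.5, 0.0, 0.1]
gripper_width: 0.087
[0.47161129 0.27356401 0.54939137] [-1.56825042  0.00255939 -0.2380911 ] 3.95 [0.49050449 0.35699082 0.53026913]
```

View pics/w1.png

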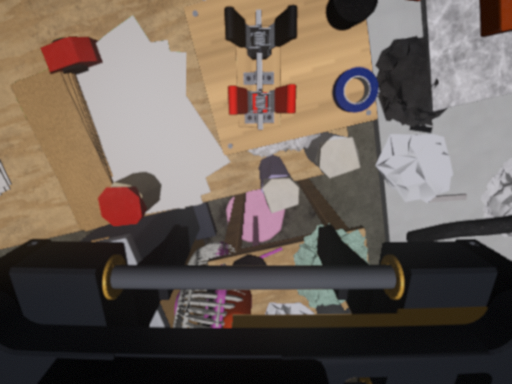

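Red clip seen from above: sleeves near (236,100) and (290,100). The black clip is at (260,30) and the rail runs along column 260.

```bash
cat > meas.py <<'E'
from h import *
def clip(im,c,box,zs=(.28,)):
    m=red(im);k=np.zeros_like(m);x0,y0,x1,y1=box;k[y0:y1,x0:x1]=m[y0:y1,x0:x1]
    N,_,st,ce=cv2.connectedComponentsWithStats(k)
    for i in range(1,N):
        if st[i,4]>40:
            x,y,w,h=st[i][:4];print(st[i],[np.round(onz(c,u,y+h/2,.277),4)[:2].tolist() for u in(x,x+w)])
E
python3 - <<'E'
from meas import *
c=np.load("w1.npy",allow_pickle=True).item();im=cv2.imread("pics/w1.png")
clip(im,c,(215,75,310,130))
a,b=onz(c,260.5,16,.195),onz(c,260.5,124,.195);d=a-b;print("rail",a,b,"yaw",np.arctan2(-d[0],d[1]),np.linalg.norm(d))
for z in(.225,): print("pin",onz(c,261.5,101,z))
cv2.imwrite("pics/w1c.png",cv2.resize(im[0:150,200:350],(600,600),interpolation=2))
E
```

```text
[275  84  21  29 545] [[0.512, 0.3618], [0.5304, 0.3574]]
[228  86  19  29 490] [[0.4704, 0.3701], [0.4871, 0.3661]]
rail [0.52203304 0.45238736 0.195     ] [0.49542266 0.33860947 0.195     ] yaw -0.22975039780805925 0.11684828003532136
pin [0.50157697 0.3637223  0.225     ]
```

View pics/w1c.png

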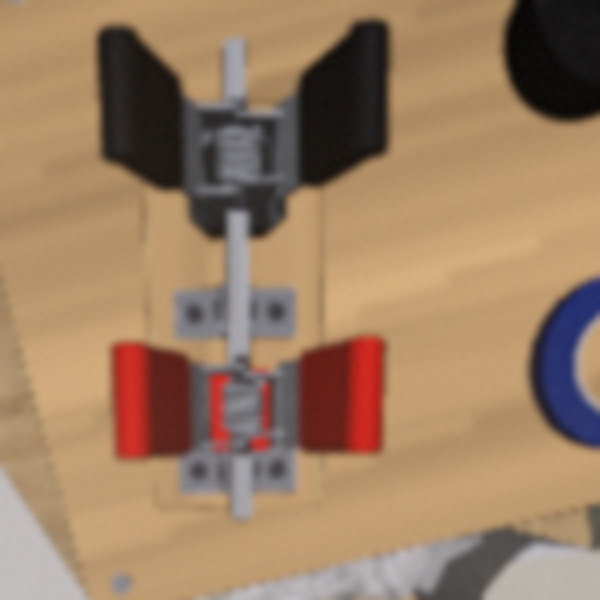

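```bash
python3 -m handwheel '[[[0,0.05,0,0.63,0],[0,0.05,0,0.63,0],[0,0.05,0,0.63,0],[0,0,0.4,0,0],[0,0,0.4,0,0],[0,0,0,0,0],[0,0,0,0,0]]]' 25
```

```text
time: 4.7
ee_pos: [0.5056, 0.3568, 0.5096]
ee_rot: [-1.572, -0.0, -0.251]
wrist_force: [-0.5, -0.1, -0.3]
gripper_width: 0.0873
```

```bash
python3 -m handwheel '[[[0,-0.13,0,0.1,-0.35],[0,0,0.4,0,0],[0,0,0.4,0,0],[0,0,0.2,0,0],[0,0,0,0,0],[0,0,0,0,0]]]' 25
python3 - <<'E'
from h import *
s=sensors.get_state();print(s["ee_pos"],s["ee_rot"]);im=cams.snapshot("scene");im2=cams.snapshot("wrist")
cv2.imwrite("pics/s2.png",np.hstack([cv2.resize(im[140:240,170:270],(400,400),interpolation=2),cv2.resize(im2[200:,150:370],(400,400))]))
E
```

```text
time: 5.3
ee_pos: [0.4994, 0.3653, 0.4609]
ee_rot: [-1.57, -0.001, -0.217]
wrist_force: [-0.5, -0.3, -0.4]
gripper_width: 0.0871
[0.49937276 0.36534858 0.46085851] [-1.56950602e+00 -9.65050636e-04 -2.16657642e-01]
```

View pics/s2.png

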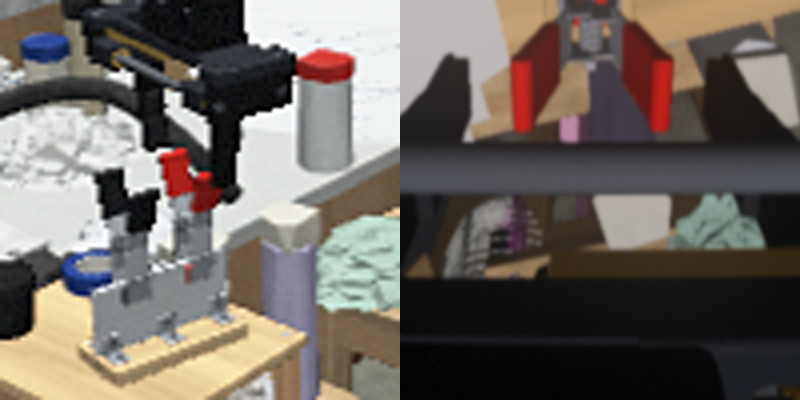

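The fingers straddle the red handles and are centred on them. Next I go down and squeeze.

```bash
python3 -m handwheel '[[[0,0.03,0.17,-0.03,0],[0,0,0.17,0,0],[0,0,0,0,0],[0,0,0,0,0],[0,0,0,0,0]]]' 25
python3 -m handwheel '[[[255,0,0,0,0],[255,0,0,0,0],[255,0,0,0,0],[255,0,0,0,0],[255,0,0,0,0],[255,0,0,0,0],[255,0,0,0,0],[255,0,0,0,0],[255,0,0,0,0],[255,0,0,0,0]]]' 25
python3 -m handwheel '[[[255,0,0,0,0],[255,0,0,0,0],[255,0,0,0,0]]]' 25
python3 - <<'E'
from h import *
im=cams.snapshot("scene");im2=cams.snapshot("wrist")
cv2.imwrite("pics/s3.png",np.hstack([cv2.resize(im[140:240,170:270],(400,400),interpolation=2),cv2.resize(im2[200:,150:370],(400,400))]))
E
```

```text
time: 5.9
ee_pos: [0.5005, 0.3634, 0.4429]
ee_rot: [-1.571, -0.0, -0.217]
wrist_force: [0.5, -1.0, -0.4]
gripper_width: 0.0869
time: 6.9
ee_pos: [0.5005, 0.3633, 0.4427]
ee_rot: [-1.571, -0.0, -0.217]
wrist_force: [-0.3, -0.5, -0.2]
gripper_width: 0.0222
time: 7.2
ee_pos: [0.5005, 0.3633, 0.4428]
ee_rot: [-1.571, -0.0, -0.217]
wrist_force: [0.3, 0.4, -0.9]
gripper_width: 0.0221
```

View pics/s3.png

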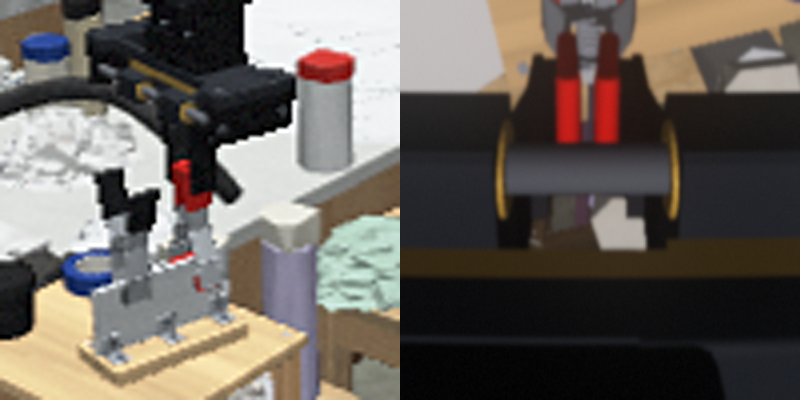

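The opening reads 22 mm, so the clip is squeezed fully open. I lift it straight up.

```bash
python3 -m handwheel '[[[255,0,-0.15,0,0],[255,0,-0.2,0,0],[255,0,-0.25,0,0],[255,0,-0.3,0,0],[255,0,-0.3,0,0],[255,0,-0.3,0,0],[255,0,-0.3,0,0],[255,0,-0.3,0,0],[255,0,-0.3,0,0],[255,0,-0.2,0,0],[255,0,0,0,0],[255,0,0,0,0],[255,0,0,0,0]]]' 25
python3 - <<'E'
from h import *
im=cams.snapshot("scene");im2=cams.snapshot("wrist")
cv2.imwrite("pics/s4.png",np.hstack([cv2.resize(im[120:240,160:280],(400,400),interpolation=2),cv2.resize(im2[200:,150:370],(400,400))]))
E
```

```text
time: 8.6
ee_pos: [0.5005, 0.3631, 0.5717]
ee_rot: [-1.572, 0.001, -0.217]
wrist_force: [0.2, 0.0, -0.2]
gripper_width: 0.0222
```

View pics/s4.png

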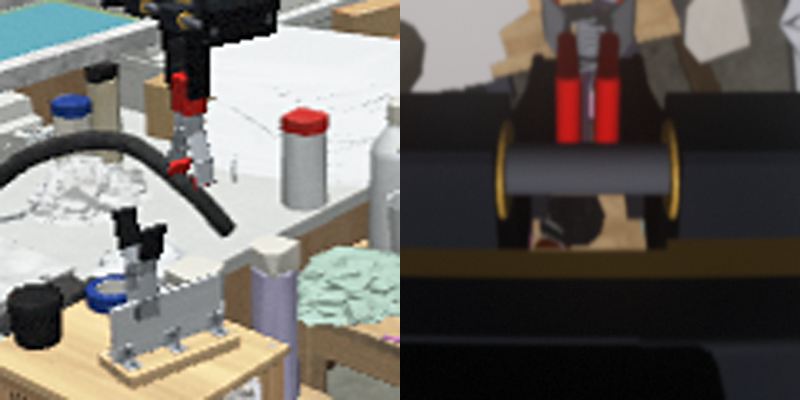

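The clip is held clear of the rail, with its handles at (175,105) in the left crop. I turn it and carry it to a point above the card.

```bash
python3 -m handwheel '[[[255,0,0,0,-0.5],[255,0,0,0,-0.8],[255,0,0,0,-0.6],[255,0,0,0,-0.36],[255,0,0,-0.2,0],[255,0,0,-0.4,0],[255,0,0,-0.6,0],[255,0,0,-0.7,0],[255,0,0,-0.7,0],[255,0,0,-0.7,0],[255,0,0,-0.7,0],[255,0,0,-0.7,0],[255,0,0,-0.7,0],[255,0,0,-0.7,0],[255,0,0,-0.7,0],[255,0,0,-0.7,0],[255,0,0,-0.7,0],[255,0,0,-0.7,0],[255,0,0,-0.7,0]]]' 25
python3 -m handwheel '[[[255,0.1,0,-0.7,0],[255,0.1,0,-0.7,0],[255,0.1,0,-0.6,0],[255,0,0,-0.5,0],[255,0,0,-0.4,0],[255,0,0,-0.3,0],[255,0,0,0,0],[255,0,0,0,0],[255,0,0,0,0]]]' 25
```

```text
time: 10.6
ee_pos: [0.4901, -0.1184, 0.5729]
ee_rot: [-1.572, -0.0, -0.021]
wrist_force: [0.4, 0.1, -1.5]
gripper_width: 0.0216
time: 11.5
ee_pos: [0.5032, -0.2752, 0.5731]
ee_rot: [-1.57, -0.0, -0.017]
wrist_force: [1.0, 0.5, -1.7]
gripper_width: 0.0223
```

Run:
```python
from h import *
c=cams.get_calibration("wrist");s=sensors.get_state();im=cams.snapshot("wrist");cv2.imwrite("pics/w5.png",im)
np.save("w5.npy",c,allow_pickle=True)
p=proj(c,[.502,-.26,.15]),proj(c,[.502,-.38,.15]);print(p,s["ee_pos"])
y0=int(max(p[0][1]-25,0));x0=int(p[0][0]-75);print(x0,y0)
cv2.imwrite("pics/w5c.png",cv2.resize(im[y0:y0+150,x0:x0+150],(600,600),interpolation=2))
```

```text
(array([251.88969133, 157.35483468]), array([253.14549879, 229.14392082])) [ 0.50318591 -0.27517156  0.57305768]
176 132
```

View pics/w5c.png

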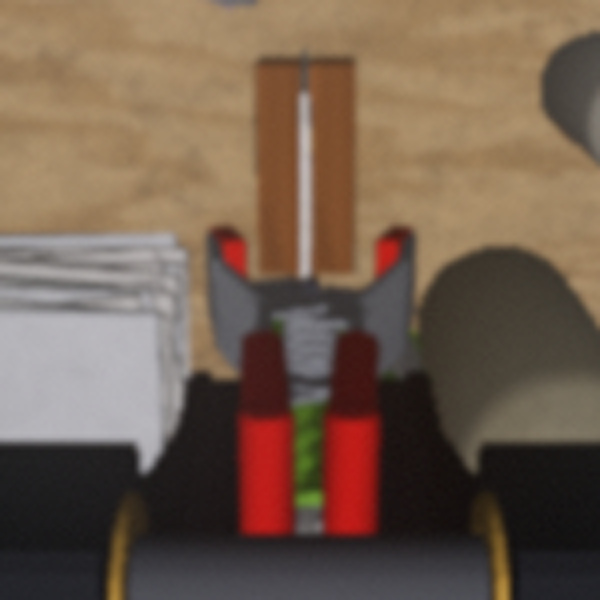

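Run:
```python
from h import *
c=np.load("w5.npy",allow_pickle=True).item()
f=lambda x,y:(176+x/4,132+y/4)
print("corner",onz(c,*f(304,92),.15)); print("edge near", onz(c,*f(305.5,270),.15), onz(c,*f(304.5,180),.15))
for z in(.318,.325):print("pads",[np.round(onz(c,*f(x,y),z),4) for x,y in((246,275),(376,275),(228,240),(394,240))])
for z in(.41,.409):print("ends",[np.round(onz(c,*f(x,533),z),4) for x in(241,378)])
```

```text
corner [ 0.50223031 -0.25639615  0.15      ]
edge near [ 0.50159699 -0.32791316  0.15      ] [ 0.50183136 -0.29083816  0.15      ]
pads [array([ 0.4885, -0.2713,  0.318 ]), array([ 0.519 , -0.2718,  0.318 ]), array([ 0.4846, -0.2626,  0.318 ]), array([ 0.5231, -0.2633,  0.318 ])]
pads [array([ 0.489 , -0.2689,  0.325 ]), array([ 0.5185, -0.2694,  0.325 ]), array([ 0.4852, -0.2605,  0.325 ]), array([ 0.5225, -0.2611,  0.325 ])]
ends [array([ 0.4922, -0.2818,  0.41  ]), array([ 0.5135, -0.2821,  0.41  ])]
ends [array([ 0.4921, -0.2824,  0.409 ]), array([ 0.5136, -0.2828,  0.409 ])]
```

The pads are centred at x≈0.504 and the card edge at x≈0.502, with its middle at y≈-0.318.

```bash
python3 -m handwheel '[[[255,-0.02,0,-0.3,0],[255,0,0,-0.3,0],[255,0,0.2,-0.26,0],[255,0,0.4,0,0],[255,0,0.5,0,0],[255,0,0.5,0,0],[255,0,0.4,0,0],[255,0,0,0,0],[255,0,0,0,0],[255,0,0,0,0]]]' 25
```

```text
time: 12.55
ee_pos: [0.5013, -0.3204, 0.474]
ee_rot: [-1.572, -0.002, -0.02]
wrist_force: [0.8, 0.0, -0.9]
gripper_width: 0.022
```

```bash
python3 -m handwheel '[[[255,0,0.2,0,0],[255,0,0.2,0,0],[255,0,0.2,0,0],[255,0,0.2,0,0],[255,0,0.2,0,0],[255,0,0.2,0,0],[255,0,0.2,0,0],[255,0,0.2,0,0],[255,0,0.14,0,0],[255,0,0,0,0],[255,0,0,0,0],[255,0,0,0,0]]]' 25
python3 - <<'E'
from h import *
im=cams.snapshot("scene");c=cams.get_calibration("wrist");im2=cams.snapshot("wrist")
cv2.imwrite("pics/s6.png",np.hstack([cv2.resize(im[125:205,280:360],(400,400),interpolation=2),cv2.resize(im2[130:280,176:326],(400,400),interpolation=2)]))
s=sensors.get_state();print(s["ee_pos"],s["qd"],s["wrist_force"])
S=cams.get_calibration("scene")
for n,X in dict(edgeL=(.502,-.258,.15),mid=(.502,-.318,.15),padlow=(.502,-.318,.125)).items():
    a,b=proj(S,X),proj(c,X);print(n,(a-[280,125])*5,(b-[176,130])*400/150)
E
```

```text
time: 13.75
ee_pos: [0.5013, -0.3199, 0.3863]
ee_rot: [-1.571, -0.001, -0.02]
wrist_force: [-0.3, -0.2, -0.2]
gripper_width: 0.0219
[ 0.50118022 -0.31991089  0.38634773] [ 9.77445898e-04 -7.67745376e-05  1.05653608e-03 -8.12408839e-05
  7.15298844e-04  4.77735071e-04  1.47557100e-03] [ 0.11964205  0.4860489  -0.96060977]
edgeL [159.30246376 196.21911493] [204.38876043  25.6231773 ]
mid [192.3625534  178.01996931] [207.88695911 211.65114038]
padlow [190.21120894 203.28849722] [207.41481646 186.61678357]
```

View pics/s6.png

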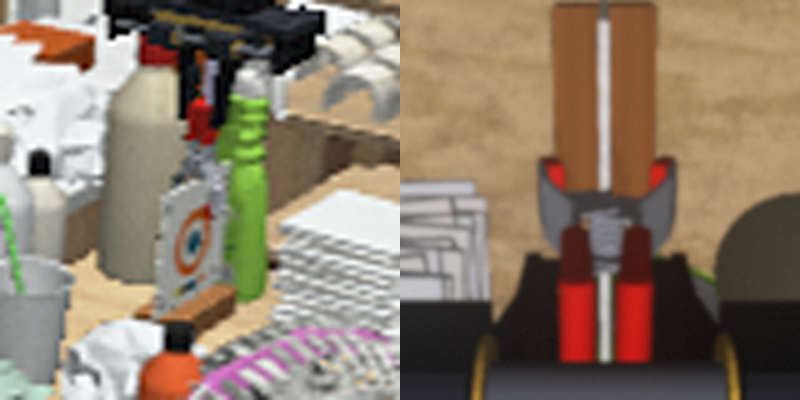

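Run:
```python
from h import *
S=cams.get_calibration("scene");print("cam",-np.array(S["R"]).T@S["t"])
a=cv2.imread("pics/scene.png").astype(int);b=cams.snapshot("scene").astype(int)
d=np.abs(a-b).max(2)
print("cols 308..330, rows 156..185");print(d[156:186,308:331])
for n,X in dict(padA_top=(.4835,-.319,.138),padA_bot=(.4835,-.319,.125),padAbot_l=(.4835,-.307,.125),edge_mid=(.5,-.318,.15)).items():print(n,proj(S,X).round(1))
print(sensors.get_state()["time"])
```

```text
cam [-0.28402782  1.17680547  0.77041563]
cols 308..330, rows 156..185
[[  3   2   1   5   2   2   2   2   2  24  37  78  59  59  71  35   3   2
    4   4   5   3   7]
 [  3   1   2   4   3   4   2   2  35  46  19  32  54  86 114  62   6   0
    2   3   1   4   4]
 [  3   1   2   4   1   3   2   2  22  35  20  31 104 147  40  37  15   3
    2   3   3   1   2]
 [  2   5   2   1   3   3   9  19  43  30  46  37  58  35  17   9   2   1
    1   1   3   1   3]
 [  3   3   1   2   3   3  46  65  66  26   7  18  20  18  19  17   6   2
    2   3   3   2   3]
 [  1   6   6   2   1   2  30  81  26   5   3   3   2  24  22  17   9   4
    4   7   6   3   2]
 [  1   1   1   1   4   5  29  35  16   3   4   2   2  10  21  69  22  21
    3   5   2   3   3]
 [  1   3   2   4   0  19   6   7   6   2   1   1   2  18  19  18  21  14
    1   2   2   3   0]
 [  2   2   2   2   2   0   1   1   5   2   3   1   2  29  38  35  21   6
    1   5   7   2   2]
 [  1   1   1   1   4   1   3   2   2   1   1   2   8  22  33  32  23   9
    4   3   3   1   1]
 [  1   3   4   3   3   1   6   3   0   3   1   5  36  95  
[... 1279 characters left out ...]
 2   3   2   0   2]
 [  3   3   4   1   2   2   1   3   4   2   6   1   4   4   5   4   3   1
    2   1   2   2   2]
 [  2   6   2   3   3   2   1   2   1   4   5   2   2   1   2   3   3   6
    4   2   7   2   3]
 [  1   4   1   3   2   3   2   3   4   3   3   2   3   3   1   2   3   4
    4   3   1   3   4]
 [  1   3   4   1   3   3   3   1   4   2   1   2   2   1   2   1   2   2
    2   4   3   3   3]
 [  1   3   1   2   2   2   2   4   1   1   1   2   5   1   4   3   5   2
    5   1   0   1   4]
 [  4   0   2   3   3   2   1   2   3   4   1   1   3   2   5   2   4   1
    2   2   2   2   2]]
padA_top [321.9 163.9]
padA_bot [321.7 166.5]
padAbot_l [320.4 167.3]
edge_mid [318.9 160.7]
13.9
```

The near pad covers the card face down to row 168. The prediction was 167, so the depth is as planned. The rest of the card image hasn't changed, so the card hasn't moved.

```bash
python3 -c "
from plant import workorder,sensors
print(workorder.job_done());s=sensors.get_state();print(s['time'],s['ee_pos'],s['gripper_width'],s['wrist_force'])"
```

```text
the job is handed in; nothing more can be done
None
the job is handed in; nothing more can be done
```

I squeezed the red clip fully open (fingers 22 mm apart, 25 N grip) and lifted it off the rail. I then lowered it over the middle of the card's top edge and handed the job in at about 14 s, still holding it there. No verdict was reported.

**Final checks:**
- **Pads:** they sit either side of the card, centred to about 1–2 mm. By calculation the pad middles are about 18 mm below the top edge, and the scene picture agrees to 1–2 pixels.
- **Contact:** the wrist force was about 1 N, the level it reads in free air, so there was no sign of touching.
- **Card and block:** the card's image was unchanged from the start apart from where the clip covers it.
- **Other objects:** the last picture showing the black clip, tape roll and ink tub, just after the lift, had them in place. I did not measure them again at the end.

No check failed. My two measurements of the card's middle differed by about 5 mm along the edge, well within the 30 mm allowed.

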